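# Piping nozzles back on their stand in order of size

### The arm

A 7-joint arm with a two-finger parallel gripper is mounted at the origin on a cart in front of the work surface, level with it; the furniture and walls round the work are solid. World frame = base frame: x ahead of the robot, y to its left, z up, the work surface at z = 0. Lengths are in m, angles in rad, forces in N, time in s.
With the tool pointing down it reaches from about 0.35 to 0.9 m from the base axis. Payload 8.1 kg.
Tool frame: the origin (TCP) lies between the finger pads; the fingertips stand 17 mm ahead of it and the grasp point (between the pads) lies 2 mm behind it; z points along the fingers, y is the line along which they close (so a half turn about z gives the same grasp; the last joint's range is limited). The gripper opens to 92 mm and grips with 3 to 60 N. Pads are 19 mm wide; open, the fingers measure 130 mm over their backs; the gripper's body (75 mm by 190 mm) begins 47 mm behind the grasp point.
Start: joints at [-1.221, 0.434, 0.025, 1.573, -0.012, 1.134, -0.075], TCP at [0.273, 0.562, 0.223] pointing down, gripper open.
Joint ranges: [-2.62, 2.62], [-0.44, 2.09], [-1.27, 1.32], [0.08, 2.57], [-1.32, 4.46], [0.12, 2], [-2.74, 2.74]. Speed limits (rad/s): [2.22, 2.22, 3.01, 3.01, 3.14, 3.14, 3.14].

### API

Orientations are given as a rotation vector (axis times angle).
In Python, from cell import observe, get_image, calibration, sign_off, look_for, regions_of, landmark_of gives the robot as it stands.
- The arm moves only by the tool jog_arm, never from a script. Its argument "plan" is a list of rows, each an object with "offset": the shift along the tool's x, y, z normalised to -1 to 1, where 1 is 0.15 m, a list of three; "twist": the turn, a rotation vector about the tool's x, y, z normalised to -1 to 1, where 1 is 2 pi rad, a list of three; "fingers": the gripper command: -1 is shut, 1 is fully open, values between are in proportion. In form: [{"offset": [x, y, z], "twist": [ax, ay, az], "fingers": fingers}, ...]. A call has 1 to 20 rows; each row is the pose to reach, as a shift and turn from the pose commanded when the call began, along the tool's axes at that moment, turning the shorter way round; what a row does not reach only later rows make up. A row lasts 1/8 s, in which the tool goes at most 62.5 mm and 10.7 degrees, less where a joint would pass 70% of its speed; a pose out of reach is approached as far as the arm can. A call with a number of a shift or a turn outside -1 to 1 is refused whole. A call with a gripper value outside its range is refused whole. The fingers move at their own pace and stop on an object; "newtons" is the grip in N (left out, the last holds). Time passes only in rows, so rows that repeat a pose let the fingers close. It gives the time, the measured TCP pose, the force, the opening and the grip force at its end, in the units of the state.
- observe(): the state, without advancing time (a new reading comes with each control period).
- get_image(name): name is "scene" or "top" or "wrist"; returns the picture (480x640x3 uint8, red, green, blue); there is no depth.
- calibration(name): a dict with "fov_y" (degrees; the focal length in pixels is half the picture's height over the tangent of half this angle, whatever the lens; pixels are square), "cx", "cy" (the principal point, pixels), "position" and "attitude" of the camera in the world. Camera axes: x right, y down, z forward; pixel columns grow to the right and rows downward; lengths in m; the calibration is good to about 2 mm. A picture is of the moment at which its call begins: read the wrist's pose just before it. calibration takes no time and is no camera call; for the wrist camera it gives the pose at the moment of the call.
- sign_off(): hands the job in; it is judged then, once.
Trained networks look in the newest picture that a camera, given by its name, has taken for a name from the list of things; names that differ only in an ending like _2 or _b are one class to them, and where a whole thing is asked for, a point or a joint stands for the part that bears it (a point fixed in the world has none). Each returns a list of dicts, best first, with "conf" (0 to 1); they miss things now and then, are a little off and sometimes report something else, mostly with a low value. They report only what shows in the picture. A call takes as long as a camera call. They do not tell look-alikes from the thing itself.
- look_for(thing, camera): "box" ([left, top, width, height] as shares, 0 to 1, of the picture: columns of its width, rows of its height, round what is visible of it).
- regions_of(thing, camera): "region" (480x640 bool, what is visible of it) and "box" ([left, top, width, height] as shares, 0 to 1, of the picture: columns of its width, rows of its height, round what is visible of it).
- landmark_of(thing, camera): "at" ([row, column] as shares, 0 to 1, of the picture: columns of its width, rows of its height: a listed point, or the origin of a listed thing).
The state is a dict: "clock": time; "joints": joint angles; "dq": joint speeds; "joint_efforts": joint torques, N m; "position": TCP position; "ee_rot": TCP orientation; "force": force on the tool from outside, world axes, zero at the start; "ft_torque": the same for the moment, N m; "width": opening from 0.0 (shut) to 1.0 (fully open); "gripper_force": force on a finger pad.
Only numpy, scipy, OpenCV 4.12 (cv2) and the standard library are available. Lean on these libraries where they do the work, as an engineer would, in place of code of your own. Each camera call takes 0.05 s, during which the arm holds its last target. There are 200 camera calls.

### The job

The washed piping nozzles stand about on the counter. Put all four back on the wooden stand, each upright over its own post, in order of size: the smallest on the post next to the plate with the small dot, rising to the largest next to the plate with the big dot. Leave the sugar shaker standing where it is.

Things in the scene. Friction and masses are not known exactly. Their poses are not given: they have to be found in the camera images.
- nozzle_1: The smallest of four plain round stainless-steel piping nozzles: a hollow cone, open at both ends, standing on its wide end. 36 mm tall, 30 mm outside diameter at the foot, narrowing gently to 27 mm at 16 mm height (take it there, low on this skirt) and then faster to the outlet at the top; wall 1.5 mm; 18 to 35 g. Origin: centre of the foot (the open wide end); z up along its axis. It starts upright on the worktop.
- nozzle_2: The second smallest of four plain round stainless-steel piping nozzles: a hollow cone, open at both ends, standing on its wide end. 48 mm tall, 37 mm outside diameter at the foot, narrowing gently to 33 mm at 22 mm height (take it there, low on this skirt) and then faster to the outlet at the top; wall 1.5 mm; 25 to 49 g. Origin: centre of the foot (the open wide end); z up along its axis. It starts upright on the worktop.
- nozzle_3: The second largest of four plain round stainless-steel piping nozzles: a hollow cone, open at both ends, standing on its wide end. 60 mm tall, 44 mm outside diameter at the foot, narrowing gently to 39 mm at 27 mm height (take it there, low on this skirt) and then faster to the outlet at the top; wall 1.5 mm; 35 to 70 g. Origin: centre of the foot (the open wide end); z up along its axis. It starts upright on the worktop.
- nozzle_4: The largest of four plain round stainless-steel piping nozzles: a hollow cone, open at both ends, standing on its wide end. 72 mm tall, 51 mm outside diameter at the foot, narrowing gently to 45 mm at 32 mm height (take it there, low on this skirt) and then faster to the outlet at the top; wall 1.5 mm; 46 to 91 g. Origin: centre of the foot (the open wide end); z up along its axis. It starts upright on the worktop.
- post_a: One of four equal short steel posts in a row on a beech stand (fixed, board 80 x 400 mm, its top 18 mm above the worktop): the first, at the left (+y) end of the row. 7 mm thick, 16.5 mm tall with a rounded top, in the middle of a thin blue round mat 57 mm across. Neighbouring posts are 76 mm apart. Origin: on the board's top at the foot of the post; z up, y along the row to the left. A nozzle goes over the post and stands on the board.
- post_b: One of four equal short steel posts in a row on a beech stand (fixed, board 80 x 400 mm, its top 18 mm above the worktop): the second from the left. 7 mm thick, 16.5 mm tall with a rounded top, in the middle of a thin blue round mat 57 mm across. Neighbouring posts are 76 mm apart. Origin: on the board's top at the foot of the post; z up, y along the row to the left. A nozzle goes over the post and stands on the board.
- post_c: One of four equal short steel posts in a row on a beech stand (fixed, board 80 x 400 mm, its top 18 mm above the worktop): the third from the left. 7 mm thick, 16.5 mm tall with a rounded top, in the middle of a thin blue round mat 57 mm across. Neighbouring posts are 76 mm apart. Origin: on the board's top at the foot of the post; z up, y along the row to the left. A nozzle goes over the post and stands on the board.
- post_d: One of four equal short steel posts in a row on a beech stand (fixed, board 80 x 400 mm, its top 18 mm above the worktop): the fourth, at the right (-y) end of the row. 7 mm thick, 16.5 mm tall with a rounded top, in the middle of a thin blue round mat 57 mm across. Neighbouring posts are 76 mm apart. Origin: on the board's top at the foot of the post; z up, y along the row to the left. A nozzle goes over the post and stands on the board.
- plate_small_dot: White plate, 56 x 46 x 2 mm, fixed on one end of the stand (either end, 53 mm beyond the last post), with a small black dot 10 mm across: the end for the smallest nozzle. The other end of the stand bears an equal plate with a big black dot 36 mm across, the end for the largest. Origin: centre of its underside.
- sugar_shaker: Sugar shaker, clear with a grey top, 44 mm across and 90 mm tall, standing loose in the same row as the nozzles at the start, at least 80 mm from the middle of the nearest one. It stays there. Origin: centre of its foot.
Things that resemble listed ones, but are neither listed nor needed, are in the scene too. Leave any red look-alike of the nozzle_1 alone.

How it is judged:
At the end, for the whole second after the job is handed in: Each nozzle stands upright (0.1 rad) over its post, foot on the board (4 mm), axis within 12, 15, 18, 21 mm (smallest to largest) of the post's; smallest next to the small-dot plate, rising to the largest next to the big-dot plate; all released and at rest (((horizontal distance between plate_small_dot and post_a below 0.1 m and horizontal distance between nozzle_1 and post_a below 0.012 m and z of nozzle_1 in the frame of post_a between -0.004 and 0.004 m and angle between each of nozzle_1, nozzle_2, nozzle_3, nozzle_4's own z axis and vertical below 0.1 rad and horizontal distance between nozzle_2 and post_b below 0.015 m and z of nozzle_2 in the frame of post_b between -0.004 and 0.004 m and horizontal distance between nozzle_3 and post_c below 0.018 m and z of nozzle_3 in the frame of post_c between -0.004 and 0.004 m and horizontal distance between nozzle_4 and post_d below 0.021 m and z of nozzle_4 in the frame of post_d between -0.004 and 0.004 m) or (horizontal distance between plate_small_dot and post_d below 0.1 m and horizontal distance between nozzle_1 and post_d below 0.012 m and z of nozzle_1 in the frame of post_d between -0.004 and 0.004 m and angle between each of nozzle_1, nozzle_2, nozzle_3, nozzle_4's own z axis and vertical below 0.1 rad and horizontal distance between nozzle_2 and post_c below 0.015 m and z of nozzle_2 in the frame of post_c between -0.004 and 0.004 m and horizontal distance between nozzle_3 and post_b below 0.018 m and z of nozzle_3 in the frame of post_b between -0.004 and 0.004 m and horizontal distance between nozzle_4 and post_a below 0.021 m and z of nozzle_4 in the frame of post_a between -0.004 and 0.004 m)) and linear speed of each of nozzle_1, nozzle_2, nozzle_3, nozzle_4 below 0.02 m/s and contact force between each of nozzle_1, nozzle_2, nozzle_3, nozzle_4 and the fingers below 0.05 N); the robot touches nothing.
It fails at once if the sugar shaker is shoved more than 30 mm away or tipped by more than 0.5 rad (distance of sugar_shaker from where it was at the start of the episode above 0.03 m or angle between sugar_shaker's own z axis and vertical above 0.5 rad).
It also fails if it takes over 104 s, if anything falls off the work surface, if the arm or the gripper's body presses on something with over 40 N, if the wrist force passes 120 N, or if a joint passes its speed limit or range.

## Working session

There is one attempt and no reset: what is moved stays moved. The work goes in short steps, Python scripts to look and compute and a tool call to move; the robot and the scene stay as the last step left them, time stands still between calls to the robot, and variables do not carry over. Pictures are saved under pics/ and viewed, at most 14 in all, crops included, and the job is handed in when it is done.

Besides the shell and the picture viewer there is one more tool, called after ">>>" as name(argument=value, ...) on one line, values as JSON. jog_arm: Moves the arm, as the interface text tells. Scaled input: -1 to 1 covers 0.15 m each way for a shift and 2 pi rad each way for a turn. Its arguments: {"type":"object","properties":{"plan":{"type":"array","items":{"type":"object","properties":{"offset":{"type":"array","items":{"type":"number","minimum":-1,"maximum":1}},"twist":{"type":"array","items":{"type":"number","minimum":-1,"maximum":1}},"fingers":{"type":"number"}}}},"newtons":{"type":"number"}},"required":["plan"]}

```bash
mkdir -p pics
cat > h.py <<'E'
import numpy as np, cv2
from cell import *
from scipy.spatial.transform import Rotation as R
def rot(a):
    a=np.array(a,float)
    return a if a.shape==(3,3) else (R.from_quat(a) if a.size==4 else R.from_rotvec(a)).as_matrix()
def ray(cam,r,c,z):
    k=calibration(cam); f=240/np.tan(np.radians(k["fov_y"])/2)
    d=rot(k["attitude"])@np.array([(c-k["cx"])/f,(r-k["cy"])/f,1]); p=np.array(k["position"])
    return p+d*(z-p[2])/d[2]
def save(cam,n,crop=None,s=1):
    im=get_image(cam)[:,:,::-1]
    if crop: im=im[crop[0]:crop[1],crop[2]:crop[3]]
    cv2.imwrite("pics/"+n,cv2.resize(im,None,fx=s,fy=s,interpolation=cv2.INTER_CUBIC))
E
python3 - <<'E'
from h import *
s=observe(); print(s["position"],s["ee_rot"],s["width"],s["clock"])
for c in("top","scene","wrist"): print(c,calibration(c)); save(c,c+"0.png")
for t,z in(("nozzle_1",0),("post_a",.018),("plate_small_dot",.018),("sugar_shaker",0)):
    for d in landmark_of(t,"top"):
        r,c=d["at"][0]*480,d["at"][1]*640; print(t,round(d["conf"],2),round(r),round(c),ray("top",r,c,z).round(3))
E
```

```text
[0.27329653 0.56151921 0.22234635] [-7.05286124e-01 -3.06121194e+00  2.42984053e-03] 1.0010634580288647 0.0
top {'fov_y': 44.52591155892896, 'cx': 321.9623147662226, 'cy': 232.17977135268234, 'position': array([0.39934934, 0.01333433, 1.04217467]), 'attitude': array([-2.1722362 ,  2.14013079, -0.15272286])}
scene {'fov_y': 44.42575554450582, 'cx': 315.7374275139591, 'cy': 235.07430601172928, 'position': array([-0.00764601,  0.76890629,  0.53568093]), 'attitude': array([-0.75148099,  2.35356844, -1.41849155])}
wrist {'fov_y': 63.44483420617641, 'cx': 329.4443796923672, 'cy': 246.00715467440423, 'position': array([0.19940675, 0.59813239, 0.38490956]), 'attitude': array([2.43655058, 1.52297979, 0.23061577])}
nozzle_1 0.82 291 334 [ 0.434 -0.017  0.   ]
nozzle_1 0.81 315 221 [0.389 0.182 0.   ]
nozzle_1 0.78 251 289 [0.505 0.064 0.   ]
nozzle_1 0.77 291 469 [ 0.439 -0.256  0.   ]
nozzle_1 0.66 280 259 [0.452 0.116 0.   ]
nozzle_1 0.62 239 226 [0.524 0.177 0.   ]
nozzle_1 0.56 279 391 [ 0.456 -0.117  0.   ]
post_a 0.85 183 341 [ 0.625 -0.027  0.018]
post_a 0.84 173 428 [ 0.646 -0.182  0.018]
post_a 0.79 193 302 [0.606 0.042 0.018]
post_a 0.61 179 388 [ 0.634 -0.111  0.018]
plate_small_dot 0.92 196 271 [0.6   0.098 0.018]
sugar_shaker 0.71 272 192 [0.463 0.235 0.   ]
```

View pics/top0.png

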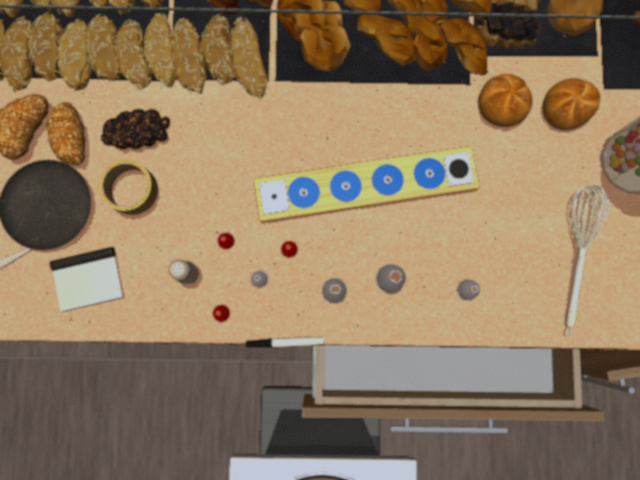

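View pics/scene0.png

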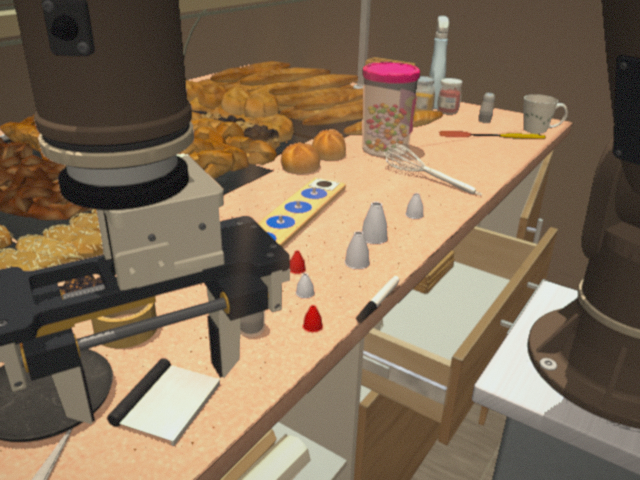

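Top view: the grey nozzles are at (r280,c259), (291,334), (279,391) and (291,469). The red look-alikes are at (240,226), (248,289) and (313,221), and the shaker is at (270,182). The small-dot plate is at the left, +y end (196,273). By size: n1 is at c259, n2 at c469, n3 at c334 and n4 at c391. Next I'll fit precise poses.

```bash
cat >> h.py <<'E'
def proj(cam,P,k=None):
    k=k or calibration(cam); f=240/np.tan(np.radians(k["fov_y"])/2)
    q=(np.asarray(P)-k["position"])@rot(k["attitude"])
    return np.c_[k["cx"]+f*q[:,0]/q[:,2],k["cy"]+f*q[:,1]/q[:,2]]
DIM={1:(.036,.015,.0135,.016),2:(.048,.0185,.0165,.022),3:(.060,.022,.0195,.027),4:(.072,.0255,.0225,.032)}
def sil(cam,x,y,n,k,z0=0,S=8):
    h,r,rm,hm=DIM[n]; a=np.linspace(0,2*np.pi,40); P=[]
    for z,q in((0,r),(hm,rm),(h,.3*r)): P.append(np.c_[x+q*np.cos(a),y+q*np.sin(a),0*a+z0+z])
    uv=proj(cam,np.vstack(P),k); m=np.zeros((480,640),np.uint8)
    cv2.fillConvexPoly(m,cv2.convexHull((uv*16).astype(np.int32)),1,shift=4); return m>0
def fit(cam,mask,n,x0,z0=0):
    from scipy.optimize import minimize
    k=calibration(cam)
    def c(p):
        m=sil(cam,p[0],p[1],n,k,z0); return 1-(m&mask).sum()/max(1,(m|mask).sum())
    r=minimize(c,x0,method="Nelder-Mead",options=dict(initial_simplex=[x0,[x0[0]+.006,x0[1]],[x0[0],x0[1]+.006]],xatol=2e-4))
    return r.x,1-r.fun
def go(x,y,z,yaw=None):
    """print offset and twist (interface units) to world TCP x,y,z, tool straight down with tool y at yaw deg"""
    s=observe(); M=rot(s["ee_rot"]); o=M.T@(np.array([x,y,z])-s["position"])/.15
    t=np.zeros(3)
    if yaw is not None:
        c,q=np.cos(np.radians(yaw)),np.sin(np.radians(yaw)); Y=np.array([c,q,0]); Z=np.array([0,0,-1.])
        t=R.from_matrix(M.T@np.c_[np.cross(Y,Z),Y,Z]).as_rotvec()/(2*np.pi)
    print("off",o.round(4),"tw",t.round(4))
E
python3 - <<'E'
from h import *
im=get_image("top"); b=(im[:,:,2].astype(int)-im[:,:,0]>80).astype(np.uint8)
n,l,st,ce=cv2.connectedComponentsWithStats(b)
for i in range(1,n):
    if st[i,4]>200:
        cnt=max(cv2.findContours((l==i).astype(np.uint8),cv2.RETR_EXTERNAL,2)[0],key=len)
        (u,v),_,_=cv2.fitEllipse(cnt); print("mat",round(u),round(v),ray("top",v,u,.018).round(4))
reg=regions_of("nozzle_1","top")
for d in reg:
    m=d["region"]; v,u=np.argwhere(m).mean(0); p=ray("top",v,u,.02); 
    if im[m].astype(int)[:,0].mean()-im[m][:,1].mean()>50: continue
    f={n:fit("top",m,n,list(p[:2])) for n in DIM}
    print(round(v),round(u),m.sum(),{n:(f[n][0].round(4).tolist(),round(f[n][1],2)) for n in f})
go(.45,.116,.2,10)
E
```

```text
mat 429 173 [ 0.6465 -0.1844  0.018 ]
mat 387 179 [ 0.6338 -0.1095  0.018 ]
mat 345 186 [ 0.6211 -0.0346  0.018 ]
mat 303 192 [0.6084 0.0403 0.018 ]
279 389 651 {1: ([0.4565, -0.1048], np.float64(0.38)), 2: ([0.4578, -0.1073], np.float64(0.51)), 3: ([0.4567, -0.1126], np.float64(0.7)), 4: ([0.4577, -0.1152], np.float64(0.91))}
290 468 357 {1: ([0.4424, -0.2541], np.float64(0.77)), 2: ([0.4396, -0.2526], np.float64(0.88)), 3: ([0.4375, -0.2516], np.float64(0.62)), 4: ([0.4394, -0.2441], np.float64(0.47))}
290 333 461 {1: ([0.4407, -0.0149], np.float64(0.43)), 2: ([0.4348, -0.0161], np.float64(0.68)), 3: ([0.4355, -0.0158], np.float64(0.88)), 4: ([0.4362, -0.0133], np.float64(0.67))}
279 259 254 {1: ([0.4537, 0.1157], np.float64(0.97)), 2: ([0.4535, 0.1162], np.float64(0.68)), 3: ([0.4571, 0.118], np.float64(0.49)), 4: ([0.4576, 0.1109], np.float64(0.36))}
off [-2.3593 -2.1584  0.1542] tw [-0.      0.      0.1502]
```

Run:
```python
import cv2
im=cv2.imread("pics/top0.png")[215:335,160:500]
cv2.imwrite("pics/c1.png",cv2.resize(im,None,fx=2.35,fy=2.35,interpolation=2))
```

```text
(no output)
```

View pics/c1.png

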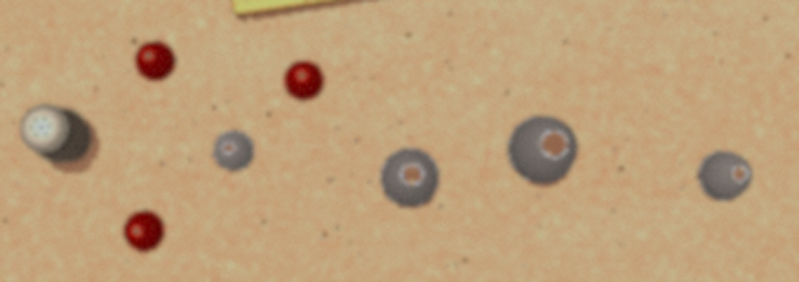

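>>> jog_arm(plan=[{"offset": [-1, -0.9, 0.15], "twist": [0, 0, 0.15], "fingers": 1}, {"offset": [-1, -0.9, 0.15], "twist": [0, 0, 0.15], "fingers": 1}, {"offset": [-1, -0.9, 0.15], "twist": [0, 0, 0.15], "fingers": 1}, {"offset": [-1, -0.9, 0.15], "twist": [0, 0, 0.15], "fingers": 1}, {"offset": [-1, -0.9, 0.15], "twist": [0, 0, 0.15], "fingers": 1}, {"offset": [-1, -0.9, 0.15], "twist": [0, 0, 0.15], "fingers": 1}])

```text
clock: 1.2
position: [0.3493, 0.375, 0.2008]
ee_rot: [2.017, 2.408, 0.001]
force: [-0.5, -0.0, 0.1]
width: 0.998
gripper_force: 0.0
```

The crop shows grey n1 at (232,150), n3 at (410,177), n4 at (543,150) and n2 at (725,175). The reds at (155,60), (303,80) and (144,230) are look-alikes to leave alone. n1 is the only small steel one, and the silhouette fit of 0.97 agrees.

```bash
python3 -c "
from h import *
go(.4537,.1157,.12,9.6)"
```

```text
off [-1.8241  0.3821  0.5384] tw [ 0.0001 -0.      0.0014]
```

>>> jog_arm(plan=[{"offset": [-1, 0.2, 0], "twist": [0, 0, 0.0014], "fingers": 0.4}, {"offset": [-1, 0.2, 0], "twist": [0, 0, 0.0014], "fingers": 0.4}, {"offset": [-1, 0.2, 0], "twist": [0, 0, 0.0014], "fingers": 0.4}, {"offset": [-1, 0.2, 0], "twist": [0, 0, 0.0014], "fingers": 0.4}])

```text
clock: 1.7
position: [0.4059, 0.2307, 0.2009]
ee_rot: [2.028, 2.399, 0.0]
force: [0.3, 0.2, -0.4]
width: 0.708
gripper_force: 0.0
```

```bash
python3 -c "
from h import *
go(.4537,.1157,.02,9.6)"
```

```text
off [-0.8088  0.1862  1.2062] tw [ 0.0001  0.     -0.    ]
```

>>> jog_arm(plan=[{"offset": [-0.809, 0.186, 0], "twist": [0, 0, 0], "fingers": 0.4}, {"offset": [-0.809, 0.186, 0], "twist": [0, 0, 0], "fingers": 0.4}, {"offset": [-0.809, 0.186, 0.3], "twist": [0, 0, 0], "fingers": 0.4}, {"offset": [-0.809, 0.186, 0.6], "twist": [0, 0, 0], "fingers": 0.4}, {"offset": [-0.809, 0.186, 0.6], "twist": [0, 0, 0], "fingers": 0.4}])

```text
clock: 2.33
position: [0.4504, 0.118, 0.1085]
ee_rot: [-2.022, -2.401, 0.008]
force: [-1.0, 0.7, 0.6]
width: 0.703
gripper_force: 0.0
```

Run:
```python
from h import *
save("wrist","w1.png")
for d in regions_of("nozzle_1","wrist"):
    m=d["region"]; v,u=np.argwhere(m).mean(0); p=ray("wrist",v,u,.015); f=fit("wrist",m,1,list(p[:2])); print(round(v),round(u),m.sum(),d["conf"],f)
go(.4537,.1157,.02,9.6)
```

```text
323 390 1000 0.96 (array([0.5099851 , 0.06415385]), np.float64(0.6684491978609626))
176 449 1711 0.89 (array([0.52472206, 0.17956251]), np.float64(0.9477196885428254))
136 263 1746 0.83 (array([0.39539832, 0.18387654]), np.float64(0.9241266375545851))
245 336 1474 0.59 (array([0.4566054, 0.117806 ]), np.float64(0.9428200129954516))
off [-0.0192  0.0018  0.6094] tw [-0.     -0.      0.0003]
```

View pics/w1.png

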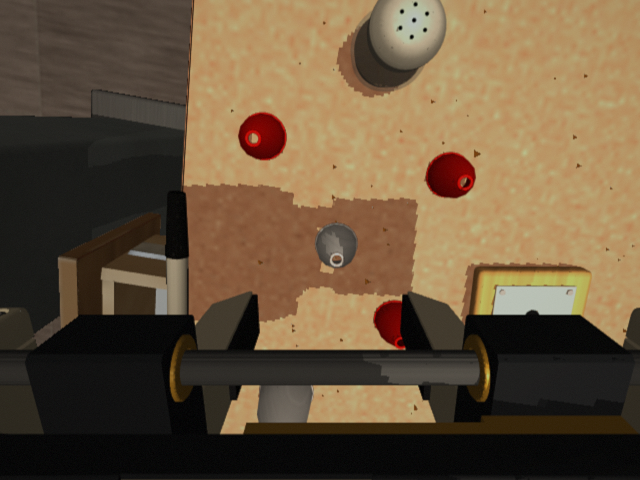

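The wrist picture shows grey n1 at (245,336) between the fingers, with reds at (262,136), (450,175) and (390,323). It agrees with the top fit within 3 mm. Now down to grasp.

>>> jog_arm(plan=[{"offset": [-0.012, 0.012, 0.25], "twist": [0, 0, 0], "fingers": 0.4}, {"offset": [-0.012, 0.012, 0.45], "twist": [0, 0, 0], "fingers": 0.4}, {"offset": [-0.012, 0.012, 0.57], "twist": [0, 0, 0], "fingers": 0.4}, {"offset": [-0.012, 0.012, 0.605], "twist": [0, 0, 0], "fingers": 0.4}, {"offset": [-0.012, 0.012, 0.605], "twist": [0, 0, 0], "fingers": 0.4}, {"offset": [-0.012, 0.012, 0.605], "twist": [0, 0, 0], "fingers": -1}, {"offset": [-0.012, 0.012, 0.605], "twist": [0, 0, 0], "fingers": -1}, {"offset": [-0.012, 0.012, 0.605], "twist": [0, 0, 0], "fingers": -1}, {"offset": [-0.012, 0.012, 0.605], "twist": [0, 0, 0], "fingers": -1}, {"offset": [-0.012, 0.012, 0.605], "twist": [0, 0, 0], "fingers": -1}, {"offset": [-0.012, 0.012, 0.605], "twist": [0, 0, 0], "fingers": -1}, {"offset": [-0.012, 0.012, 0.605], "twist": [0, 0, 0], "fingers": -1}], newtons=12)

```text
clock: 3.92
position: [0.4546, 0.116, 0.0198]
ee_rot: [-2.029, -2.399, 0.0]
force: [0.1, -1.0, 0.4]
width: 0.196
gripper_force: 10.8
```

```bash
python3 -c "
from h import *
go(.6084,.0403,.12,9.6);go(.6084,.0403,.039,9.6)"
```

```text
off [-0.6677  0.9271 -0.668 ] tw [-0.      0.     -0.0001]
off [-0.6677  0.9272 -0.128 ] tw [-0.      0.     -0.0001]
```

>>> jog_arm(plan=[{"offset": [0, 0, 0], "twist": [0, 0, 0], "fingers": -0.1}, {"offset": [0, 0, 0], "twist": [0, 0, 0], "fingers": -0.1}, {"offset": [0, 0, 0.013], "twist": [0, 0, 0], "fingers": -0.1}, {"offset": [0, 0, 0.013], "twist": [0, 0, 0], "fingers": -0.1}, {"offset": [0, 0, 0.013], "twist": [0, 0, 0], "fingers": -1}, {"offset": [0, 0, 0.013], "twist": [0, 0, 0], "fingers": -1}, {"offset": [0, 0, 0.013], "twist": [0, 0, 0], "fingers": -1}, {"offset": [0, 0, 0.013], "twist": [0, 0, 0], "fingers": -1}], newtons=12)

```text
clock: 4.92
position: [0.4547, 0.116, 0.0179]
ee_rot: [2.029, 2.399, 0.0]
force: [0.2, 0.5, -0.3]
width: 0.215
gripper_force: 10.8
```

```bash
python3 -c "
from h import *
save('wrist','w2.png',(150,450,150,550),2)
go(.6084,.0403,.12,9.6);go(.6084,.0403,.039,9.6)"
```

```text
off [-0.6676  0.9271 -0.6806] tw [-0.     -0.     -0.0001]
off [-0.6677  0.9271 -0.1406] tw [-0.     -0.     -0.0001]
```

View pics/w2.png

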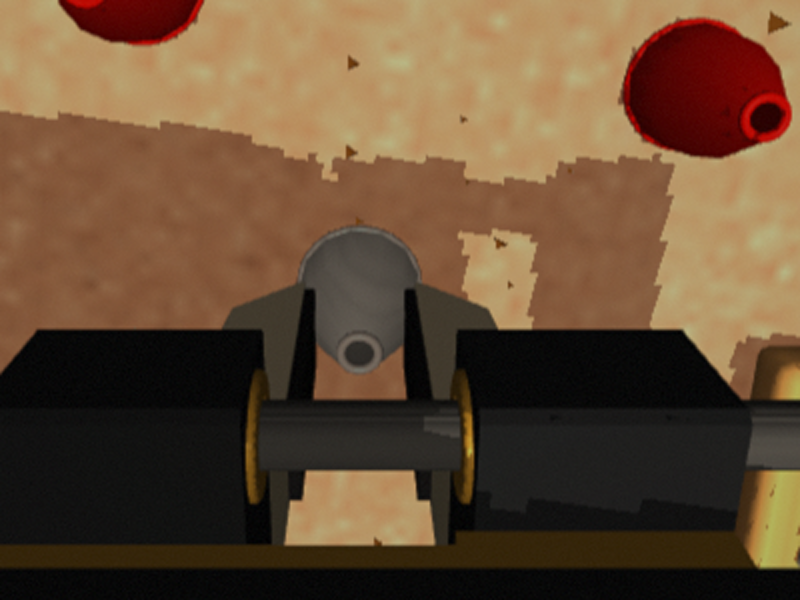

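```bash
python3 -c "
from h import *
p=observe()['position'];M=rot(observe()['ee_rot'])
for d in(0,.005,.01):
  q=p+M[:,0]*d; print(d,proj('wrist',[[*(q[:2]+M[:2,0]*.015),0],[*(q[:2]-M[:2,1]*.015),0],[*q[:2],.036]]).round(1))
print('tip front edges',proj('wrist',[p+M@[.0095,s*.01,.017] for s in(1,-1)]).round(1))"
```

```text
0 [[331.  266.2]
 [301.4 293.9]
 [331.2 329.9]]
0.005 [[331.  256.6]
 [301.1 284.8]
 [331.2 319.2]]
0.01 [[331.  246.9]
 [300.9 275.6]
 [331.2 308.2]]
tip front edges [[351.1 277.2]
 [310.9 277.2]]
```

The projected TCP-centred nozzle matches the view (foot edge at (330,265), outlet at (330,326)), so n1 is centred in the grip. Lift and carry it to post_a.

>>> jog_arm(plan=[{"offset": [0, 0, -0.1], "twist": [0, 0, 0], "fingers": -1}, {"offset": [0, 0, -0.4], "twist": [0, 0, 0], "fingers": -1}, {"offset": [0, 0, -0.68], "twist": [0, 0, 0], "fingers": -1}, {"offset": [-0.2, 0.25, -0.68], "twist": [0, 0, 0], "fingers": -1}, {"offset": [-0.4, 0.5, -0.68], "twist": [0, 0, 0], "fingers": -1}, {"offset": [-0.6, 0.8, -0.68], "twist": [0, 0, 0], "fingers": -1}, {"offset": [-0.668, 0.927, -0.68], "twist": [0, 0, 0], "fingers": -1}, {"offset": [-0.668, 0.927, -0.68], "twist": [0, 0, 0], "fingers": -1}, {"offset": [-0.668, 0.927, -0.5], "twist": [0, 0, 0], "fingers": -1}, {"offset": [-0.668, 0.927, -0.35], "twist": [0, 0, 0], "fingers": -1}, {"offset": [-0.668, 0.927, -0.35], "twist": [0, 0, 0], "fingers": -1}])

```text
clock: 6.35
position: [0.6061, 0.041, 0.0696]
ee_rot: [-2.026, -2.397, 0.004]
force: [-0.5, 0.0, 0.2]
width: 0.215
gripper_force: 10.8
```

```bash
python3 -c "
from h import *
print(proj('wrist',[[.6084,.0403,.0345]]))
save('wrist','w3.png',(150,450,150,550),2)
go(.6084,.0403,.036,9.6)"
```

```text
[[335.0927332  282.73074917]]
off [-0.0052  0.0073  0.2315] tw [-0.0002 -0.0001 -0.    ]
```

View pics/w3.png

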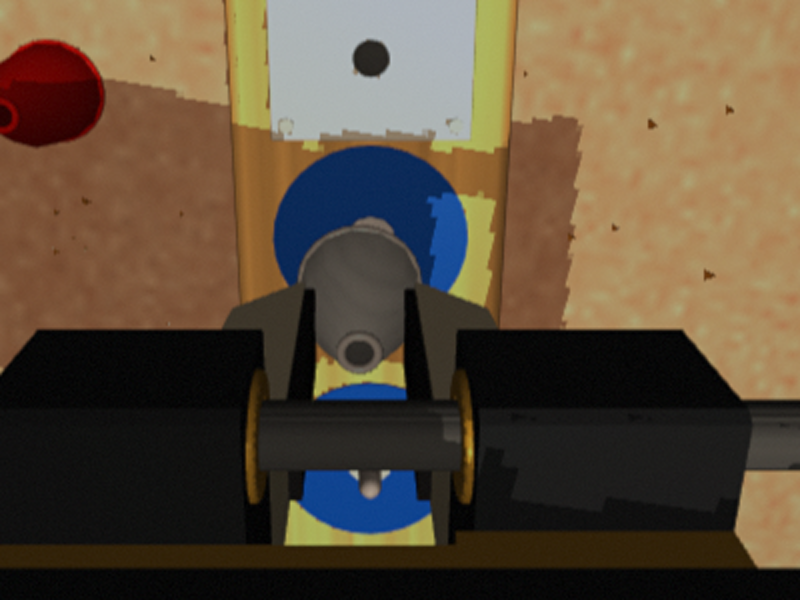

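The held nozzle is over the blue mat, whose centre column is about 335 as projected. Lowering.

>>> jog_arm(plan=[{"offset": [0, 0, 0], "twist": [0, 0, 0], "fingers": -1}, {"offset": [0, 0, 0.1], "twist": [0, 0, 0], "fingers": -1}, {"offset": [0, 0, 0.18], "twist": [0, 0, 0], "fingers": -1}, {"offset": [0, 0, 0.215], "twist": [0, 0, 0], "fingers": -1}, {"offset": [0, 0, 0.225], "twist": [0, 0, 0], "fingers": -1}, {"offset": [0, 0, 0.225], "twist": [0, 0, 0], "fingers": -1}])

```text
clock: 7.15
position: [0.6086, 0.0402, 0.0367]
ee_rot: [2.029, 2.398, 0.0]
force: [0.4, -0.1, -0.5]
width: 0.215
gripper_force: 10.8
```

```bash
python3 -c "
from h import *
go(.6084,.0403,.036,9.6)"
```

```text
off [ 0.0011 -0.0011  0.0045] tw [ 0.      0.     -0.0002]
```

>>> jog_arm(plan=[{"offset": [0, 0, 0.004], "twist": [0, 0, 0], "fingers": 0.1}, {"offset": [0, 0, 0.004], "twist": [0, 0, 0], "fingers": 0.1}, {"offset": [0, 0, 0.004], "twist": [0, 0, 0], "fingers": 0.1}, {"offset": [0, 0, 0.004], "twist": [0, 0, 0], "fingers": 0.1}, {"offset": [0, 0, -0.1], "twist": [0, 0, 0], "fingers": 0.1}, {"offset": [0, 0, -0.4], "twist": [0, 0, 0], "fingers": 0.1}, {"offset": [0, 0, -0.7], "twist": [0, 0, 0], "fingers": 0.3}, {"offset": [0, 0, -0.7], "twist": [0, 0, 0], "fingers": 0.5}])

```text
clock: 8.15
position: [0.6112, 0.0401, 0.1465]
ee_rot: [2.026, 2.394, 0.009]
force: [1.1, 0.3, -0.7]
width: 0.707
gripper_force: 0.0
```

```bash
python3 -c "
from h import *
go(.4355,-.0158,.1,9.6)"
```

```text
off [-0.1739 -1.2189  0.3007] tw [ 0.0012  0.     -0.0002]
```

>>> jog_arm(plan=[{"offset": [-0.1, -0.5, 0], "twist": [0, 0, 0], "fingers": 0.5}, {"offset": [-0.17, -1, 0], "twist": [0, 0, 0], "fingers": 0.5}, {"offset": [-0.17, -1, 0], "twist": [0, 0, 0], "fingers": 0.5}, {"offset": [-0.17, -1, 0], "twist": [0, 0, 0], "fingers": 0.5}, {"offset": [-0.17, -1, 0], "twist": [0, 0, 0], "fingers": 0.5}])

```text
clock: 8.78
position: [0.4657, -0.0094, 0.142]
ee_rot: [2.028, 2.398, 0.002]
force: [-0.1, -0.5, -0.3]
width: 0.748
gripper_force: 0.0
```

Run:
```python
from h import *
for d in regions_of("nozzle_3","wrist"):
    m=d["region"]; v,u=np.argwhere(m).mean(0); p=ray("wrist",v,u,.02)
    if abs(p[0]-.4355)<.06 and abs(p[1]+.0158)<.05: print(round(v),round(u),m.sum(),fit("wrist",m,3,list(p[:2])))
save("top","t2.png",(140,320,200,520),2.4)
go(.4355,-.0158,.025,9.6)
```

```text
297 330 3198 (array([ 0.47335829, -0.05913306]), np.float64(0.8221476510067114))
off [-0.0083 -0.2075  0.7784] tw [ 0.0001  0.     -0.    ]
```

View pics/t2.png

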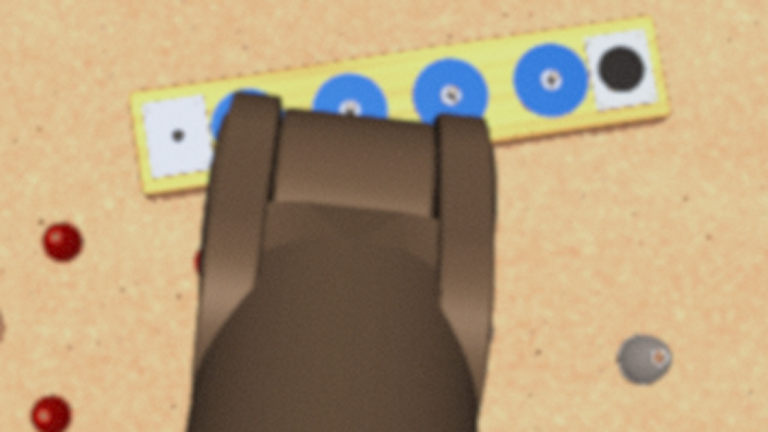

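The top view is blocked by the arm, with only n2 and the stand visible. Checking the wrist view.

Run:
```python
from h import *
save("wrist","w4.png")
print(proj("wrist",[[.4355,-.0158,0],[.4355,-.0158,.06],[.4577,-.1152,.072]]))
```

```text
[[292.50739978 231.57646365]
 [284.27761373 255.52479902]
 [295.01929089 395.83762272]]
```

View pics/w4.png

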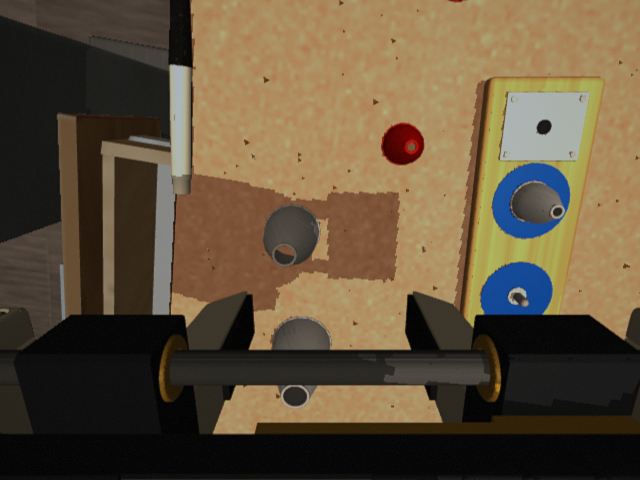

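The wrist view shows n1 upright on its mat at (540,200). n3 is at (292,235) and n4's outlet at (295,397), both as projected. Grasping n3.

>>> jog_arm(plan=[{"offset": [-0.008, -0.207, 0], "twist": [0, 0, 0], "fingers": 0.5}, {"offset": [-0.008, -0.207, 0.2], "twist": [0, 0, 0], "fingers": 0.5}, {"offset": [-0.008, -0.207, 0.45], "twist": [0, 0, 0], "fingers": 0.5}, {"offset": [-0.008, -0.207, 0.65], "twist": [0, 0, 0], "fingers": 0.5}, {"offset": [-0.008, -0.207, 0.77], "twist": [0, 0, 0], "fingers": 0.5}, {"offset": [-0.008, -0.207, 0.775], "twist": [0, 0, 0], "fingers": 0.5}, {"offset": [-0.008, -0.207, 0.775], "twist": [0, 0, 0], "fingers": -1}, {"offset": [-0.008, -0.207, 0.775], "twist": [0, 0, 0], "fingers": -1}, {"offset": [-0.008, -0.207, 0.775], "twist": [0, 0, 0], "fingers": -1}, {"offset": [-0.008, -0.207, 0.775], "twist": [0, 0, 0], "fingers": -1}, {"offset": [-0.008, -0.207, 0.775], "twist": [0, 0, 0], "fingers": -1}, {"offset": [-0.008, -0.207, 0.775], "twist": [0, 0, 0], "fingers": -1}], newtons=15)

```text
clock: 10.42
position: [0.4347, -0.016, 0.0257]
ee_rot: [2.029, 2.398, 0.001]
force: [0.9, 0.3, 4.7]
width: 0.381
gripper_force: 14.9
```

```bash
python3 -c "
from h import *
go(.6338,-.1095,.043,9.6)"
```

```text
off [-0.8348  1.2058 -0.1148] tw [ 0.0001 -0.     -0.0001]
```

>>> jog_arm(plan=[{"offset": [0, 0, -0.1], "twist": [0, 0, 0], "fingers": -1}, {"offset": [0, 0, -0.4], "twist": [0, 0, 0], "fingers": -1}, {"offset": [0, 0, -0.6], "twist": [0, 0, 0], "fingers": -1}, {"offset": [0, 0.3, -0.6], "twist": [0, 0, 0], "fingers": -1}, {"offset": [-0.2, 0.6, -0.6], "twist": [0, 0, 0], "fingers": -1}, {"offset": [-0.5, 0.9, -0.6], "twist": [0, 0, 0], "fingers": -1}, {"offset": [-0.8, 1, -0.6], "twist": [0, 0, 0], "fingers": -1}, {"offset": [-0.83, 1, -0.6], "twist": [0, 0, 0], "fingers": -1}, {"offset": [-0.83, 1, -0.6], "twist": [0, 0, 0], "fingers": -1}])

```text
clock: 11.55
position: [0.602, -0.114, 0.1148]
ee_rot: [-2.029, -2.396, 0.001]
force: [-1.4, 0.4, -0.4]
width: 0.383
gripper_force: 14.1
```

```bash
python3 -c "
from h import *
go(.6338,-.1095,.0445,9.6)"
```

```text
off [-0.0057  0.2147  0.4683] tw [-0.0002 -0.0001 -0.0003]
```

>>> jog_arm(plan=[{"offset": [-0.005, 0.206, 0], "twist": [0, 0, 0], "fingers": -1}, {"offset": [-0.005, 0.206, 0], "twist": [0, 0, 0], "fingers": -1}, {"offset": [-0.005, 0.206, 0.2], "twist": [0, 0, 0], "fingers": -1}, {"offset": [-0.005, 0.206, 0.33], "twist": [0, 0, 0], "fingers": -1}, {"offset": [-0.005, 0.206, 0.42], "twist": [0, 0, 0], "fingers": -1}, {"offset": [-0.005, 0.206, 0.46], "twist": [0, 0, 0], "fingers": -1}, {"offset": [-0.005, 0.206, 0.468], "twist": [0, 0, 0], "fingers": -1}, {"offset": [-0.005, 0.206, 0.468], "twist": [0, 0, 0], "fingers": -1}])

```text
clock: 12.55
position: [0.6339, -0.1097, 0.0458]
ee_rot: [2.028, 2.398, 0.001]
force: [-0.4, -0.4, -0.9]
width: 0.382
gripper_force: 14.1
```

```bash
python3 -c "
from h import *
save('wrist','w5.png')
go(.6338,-.1095,.0437,9.6)"
```

```text
off [ 0.002  -0.0009  0.0145] tw [ 0.0002  0.     -0.0002]
```

View pics/w5.png

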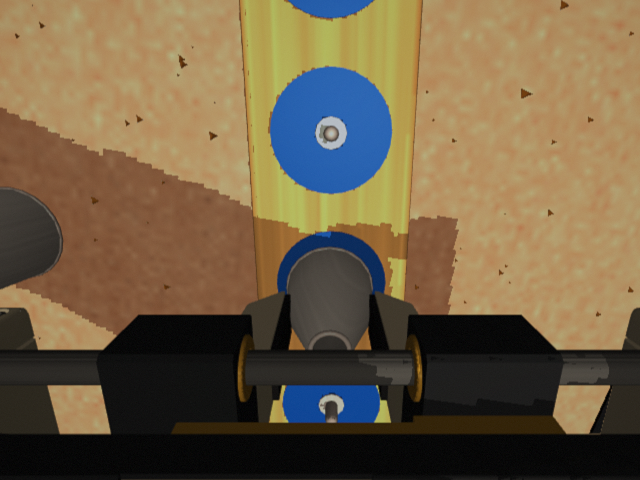

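n3 is centred over its mat at (330,290), and post_b is visible at (330,132). Lower the last 2 mm and release.

>>> jog_arm(plan=[{"offset": [0, 0, 0.009], "twist": [0, 0, 0], "fingers": -1}, {"offset": [0, 0, 0.009], "twist": [0, 0, 0], "fingers": -1}, {"offset": [0, 0, 0.009], "twist": [0, 0, 0], "fingers": 0.4}, {"offset": [0, 0, 0.009], "twist": [0, 0, 0], "fingers": 0.4}, {"offset": [0, 0, 0.009], "twist": [0, 0, 0], "fingers": 0.4}, {"offset": [0, 0, 0.009], "twist": [0, 0, 0], "fingers": 0.4}, {"offset": [0, 0, -0.1], "twist": [0, 0, 0], "fingers": 0.4}, {"offset": [0, 0, -0.4], "twist": [0, 0, 0], "fingers": 0.5}, {"offset": [0, 0, -0.7], "twist": [0, 0, 0], "fingers": 0.6}, {"offset": [0, 0, -0.7], "twist": [0, 0, 0], "fingers": 0.6}, {"offset": [0, 0, -0.7], "twist": [0, 0, 0], "fingers": 0.6}])

```text
clock: 13.98
position: [0.6334, -0.1094, 0.1507]
ee_rot: [2.029, 2.398, 0.001]
force: [-0.2, -0.1, -0.8]
width: 0.801
gripper_force: 0.0
```

```bash
python3 -c "
from h import *
go(.4577,-.1152,.03,9.6)"
```

```text
off [ 0.1565 -1.1623  0.8042] tw [ 0.0001 -0.     -0.0001]
```

>>> jog_arm(plan=[{"offset": [0.08, -0.5, 0], "twist": [0, 0, 0], "fingers": 0.6}, {"offset": [0.156, -1, 0], "twist": [0, 0, 0], "fingers": 0.6}, {"offset": [0.156, -1, 0], "twist": [0, 0, 0], "fingers": 0.6}, {"offset": [0.156, -1, 0], "twist": [0, 0, 0], "fingers": 0.6}, {"offset": [0.156, -1, 0], "twist": [0, 0, 0], "fingers": 0.6}])

```text
clock: 14.6
position: [0.4823, -0.1112, 0.15]
ee_rot: [-2.028, -2.399, 0.0]
force: [0.5, 0.1, 0.4]
width: 0.8
gripper_force: 0.0
```

Run:
```python
from h import *
go(.4577,-.1152,.03,9.6)
for d in regions_of("nozzle_4","wrist"):
    m=d["region"]; v,u=np.argwhere(m).mean(0); p=ray("wrist",v,u,.03)
    print(p.round(3),fit("wrist",m,4,list(p[:2])))
```

```text
off [ 0.0009 -0.1659  0.7999] tw [-0.      0.     -0.0001]
[ 0.49  -0.162  0.03 ] (array([ 0.49490793, -0.17177722]), np.float64(0.5090482110788783))
```

>>> jog_arm(plan=[{"offset": [0, -0.165, 0], "twist": [0, 0, 0], "fingers": 0.6}, {"offset": [0, -0.165, 0.1], "twist": [0, 0, 0], "fingers": 0.6}, {"offset": [0, -0.165, 0.35], "twist": [0, 0, 0], "fingers": 0.6}, {"offset": [0, -0.165, 0.6], "twist": [0, 0, 0], "fingers": 0.6}, {"offset": [0, -0.165, 0.77], "twist": [0, 0, 0], "fingers": 0.6}, {"offset": [0, -0.165, 0.8], "twist": [0, 0, 0], "fingers": 0.6}, {"offset": [0, -0.165, 0.8], "twist": [0, 0, 0], "fingers": -1}, {"offset": [0, -0.165, 0.8], "twist": [0, 0, 0], "fingers": -1}, {"offset": [0, -0.165, 0.8], "twist": [0, 0, 0], "fingers": -1}, {"offset": [0, -0.165, 0.8], "twist": [0, 0, 0], "fingers": -1}, {"offset": [0, -0.165, 0.8], "twist": [0, 0, 0], "fingers": -1}, {"offset": [0, -0.165, 0.8], "twist": [0, 0, 0], "fingers": -1}], newtons=18)

```text
clock: 16.15
position: [0.4578, -0.1155, 0.0307]
ee_rot: [2.028, 2.398, 0.001]
force: [-0.0, -0.0, 6.5]
width: 0.451
gripper_force: 18.1
```

```bash
python3 -c "
from h import *
go(.6465,-.1844,.048,9.6)"
```

```text
off [-0.6617  1.1643 -0.1142] tw [ 0.0002  0.     -0.0001]
```

>>> jog_arm(plan=[{"offset": [0, 0, -0.1], "twist": [0, 0, 0], "fingers": -1}, {"offset": [0, 0, -0.4], "twist": [0, 0, 0], "fingers": -1}, {"offset": [0, 0, -0.73], "twist": [0, 0, 0], "fingers": -1}, {"offset": [-0.25, 0.2, -0.73], "twist": [0, 0, 0], "fingers": -1}, {"offset": [-0.5, 0.4, -0.73], "twist": [0, 0, 0], "fingers": -1}, {"offset": [-0.66, 0.7, -0.73], "twist": [0, 0, 0], "fingers": -1}, {"offset": [-0.66, 1, -0.73], "twist": [0, 0, 0], "fingers": -1}, {"offset": [-0.66, 1, -0.73], "twist": [0, 0, 0], "fingers": -1}, {"offset": [-0.66, 1, -0.73], "twist": [0, 0, 0], "fingers": -1}])

```text
clock: 17.27
position: [0.6206, -0.1884, 0.1399]
ee_rot: [-2.029, -2.398, 0.002]
force: [-0.9, -0.6, -0.4]
width: 0.451
gripper_force: 17.1
```

```bash
python3 -c "
from h import *
go(.6465,-.1844,.0487,9.6)"
```

```text
off [-0.0019  0.1755  0.6074] tw [-0.0002  0.     -0.0002]
```

>>> jog_arm(plan=[{"offset": [-0.002, 0.166, 0], "twist": [0, 0, 0], "fingers": -1}, {"offset": [-0.002, 0.166, 0], "twist": [0, 0, 0], "fingers": -1}, {"offset": [-0.002, 0.166, 0.2], "twist": [0, 0, 0], "fingers": -1}, {"offset": [-0.002, 0.166, 0.4], "twist": [0, 0, 0], "fingers": -1}, {"offset": [-0.002, 0.166, 0.53], "twist": [0, 0, 0], "fingers": -1}, {"offset": [-0.002, 0.166, 0.59], "twist": [0, 0, 0], "fingers": -1}, {"offset": [-0.002, 0.166, 0.608], "twist": [0, 0, 0], "fingers": -1}, {"offset": [-0.002, 0.166, 0.608], "twist": [0, 0, 0], "fingers": -1}, {"offset": [-0.002, 0.166, 0.608], "twist": [0, 0, 0], "fingers": -1}])

```text
clock: 18.4
position: [0.6468, -0.1846, 0.0493]
ee_rot: [2.028, 2.398, 0.001]
force: [-0.9, -0.4, -0.4]
width: 0.452
gripper_force: 17.1
```

```bash
python3 -c "
from h import *
save('wrist','w6.png')
go(.6465,-.1844,.0487,9.6)"
```

```text
off [ 0.0015 -0.0015  0.0034] tw [ 0.0002  0.0001 -0.0001]
```

View pics/w6.png

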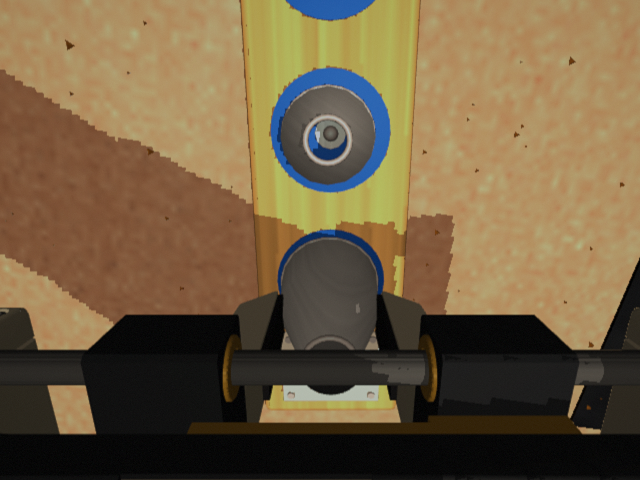

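n3 stands over post_c at (330,135), and n4 is centred over post_d's mat. Release.

>>> jog_arm(plan=[{"offset": [0, 0, 0.003], "twist": [0, 0, 0], "fingers": 0.5}, {"offset": [0, 0, 0.003], "twist": [0, 0, 0], "fingers": 0.5}, {"offset": [0, 0, 0.003], "twist": [0, 0, 0], "fingers": 0.5}, {"offset": [0, 0, 0.003], "twist": [0, 0, 0], "fingers": 0.5}, {"offset": [0, 0, -0.1], "twist": [0, 0, 0], "fingers": 0.5}, {"offset": [0, 0, -0.4], "twist": [0, 0, 0], "fingers": 0.5}, {"offset": [0, 0, -0.7], "twist": [0, 0, 0], "fingers": 0.5}, {"offset": [0, 0, -0.7], "twist": [0, 0, 0], "fingers": 0.5}, {"offset": [0.2, -0.4, -0.7], "twist": [0, 0, 0], "fingers": 0.4}, {"offset": [0.2, -0.8, -0.7], "twist": [0, 0, 0], "fingers": 0.4}, {"offset": [-0.2, -1, -0.7], "twist": [0, 0, 0], "fingers": 0.4}, {"offset": [-0.2, -1, -0.7], "twist": [0, 0, 0], "fingers": 0.4}, {"offset": [-0.2, -1, -0.7], "twist": [0, 0, 0], "fingers": 0.4}])

```text
clock: 20.08
position: [0.5033, -0.2393, 0.1537]
ee_rot: [2.031, 2.397, 0.001]
force: [1.0, 0.5, -0.3]
width: 0.703
gripper_force: 0.0
```

```bash
python3 -c "
from h import *
go(.4396,-.2526,.021,9.6)"
```

```text
off [-0.0178 -0.4338  0.8845] tw [ 0.0001 -0.     -0.0004]
```

>>> jog_arm(plan=[{"offset": [-0.02, -0.2, 0], "twist": [0, 0, 0], "fingers": 0.4}, {"offset": [-0.022, -0.432, 0], "twist": [0, 0, 0], "fingers": 0.4}, {"offset": [-0.022, -0.432, 0.1], "twist": [0, 0, 0], "fingers": 0.4}, {"offset": [-0.022, -0.432, 0.35], "twist": [0, 0, 0], "fingers": 0.4}, {"offset": [-0.022, -0.432, 0.65], "twist": [0, 0, 0], "fingers": 0.4}, {"offset": [-0.022, -0.432, 0.85], "twist": [0, 0, 0], "fingers": 0.4}, {"offset": [-0.022, -0.432, 0.882], "twist": [0, 0, 0], "fingers": 0.4}, {"offset": [-0.022, -0.432, 0.882], "twist": [0, 0, 0], "fingers": -1}, {"offset": [-0.022, -0.432, 0.882], "twist": [0, 0, 0], "fingers": -1}, {"offset": [-0.022, -0.432, 0.882], "twist": [0, 0, 0], "fingers": -1}, {"offset": [-0.022, -0.432, 0.882], "twist": [0, 0, 0], "fingers": -1}, {"offset": [-0.022, -0.432, 0.882], "twist": [0, 0, 0], "fingers": -1}, {"offset": [-0.022, -0.432, 0.882], "twist": [0, 0, 0], "fingers": -1}, {"offset": [-0.022, -0.432, 0.882], "twist": [0, 0, 0], "fingers": -1}], newtons=13)

```text
clock: 21.82
position: [0.4402, -0.253, 0.0214]
ee_rot: [2.029, 2.398, 0.0]
force: [0.0, 0.4, 3.9]
width: 0.302
gripper_force: 12.7
```

```bash
python3 -c "
from h import *
go(.6211,-.0346,.04,9.6)"
```

```text
off [ 1.2357  1.4311 -0.1236] tw [ 0.0001  0.     -0.0001]
```

>>> jog_arm(plan=[{"offset": [0, 0, -0.1], "twist": [0, 0, 0], "fingers": -1}, {"offset": [0, 0, -0.4], "twist": [0, 0, 0], "fingers": -1}, {"offset": [0, 0, -0.8], "twist": [0, 0, 0], "fingers": -1}, {"offset": [0.3, 0, -0.8], "twist": [0, 0, 0], "fingers": -1}, {"offset": [0.6, 0.2, -0.8], "twist": [0, 0, 0], "fingers": -1}, {"offset": [0.9, 0.4, -0.8], "twist": [0, 0, 0], "fingers": -1}, {"offset": [1, 0.7, -0.8], "twist": [0, 0, 0], "fingers": -1}, {"offset": [1, 0.7, -0.8], "twist": [0, 0, 0], "fingers": -1}, {"offset": [1, 0.7, -0.8], "twist": [0, 0, 0], "fingers": -1}])

```text
clock: 22.95
position: [0.5178, -0.0881, 0.1415]
ee_rot: [-2.029, -2.398, 0.001]
force: [-0.2, -0.1, -0.3]
width: 0.305
gripper_force: 12.0
```

```bash
python3 -c "
from h import *
go(.6211,-.0346,.0394,9.6)"
```

```text
off [0.2384 0.7386 0.6799] tw [-0.0001  0.0001 -0.0002]
```

>>> jog_arm(plan=[{"offset": [0.237, 0.2, 0], "twist": [0, 0, 0], "fingers": -1}, {"offset": [0.237, 0.5, 0], "twist": [0, 0, 0], "fingers": -1}, {"offset": [0.237, 0.734, 0], "twist": [0, 0, 0], "fingers": -1}, {"offset": [0.237, 0.734, 0], "twist": [0, 0, 0], "fingers": -1}, {"offset": [0.237, 0.734, 0.2], "twist": [0, 0, 0], "fingers": -1}, {"offset": [0.237, 0.734, 0.4], "twist": [0, 0, 0], "fingers": -1}, {"offset": [0.237, 0.734, 0.58], "twist": [0, 0, 0], "fingers": -1}, {"offset": [0.237, 0.734, 0.66], "twist": [0, 0, 0], "fingers": -1}, {"offset": [0.237, 0.734, 0.676], "twist": [0, 0, 0], "fingers": -1}, {"offset": [0.237, 0.734, 0.676], "twist": [0, 0, 0], "fingers": -1}])

```text
clock: 24.2
position: [0.6216, -0.0347, 0.0408]
ee_rot: [2.029, 2.397, 0.001]
force: [0.1, 0.1, -0.0]
width: 0.303
gripper_force: 12.0
```

```bash
python3 -c "
from h import *
save('wrist','w7.png')
go(.6211,-.0346,.0394,9.6)"
```

```text
off [ 0.0003 -0.0047  0.0101] tw [ 0.0002  0.     -0.0002]
```

View pics/w7.png

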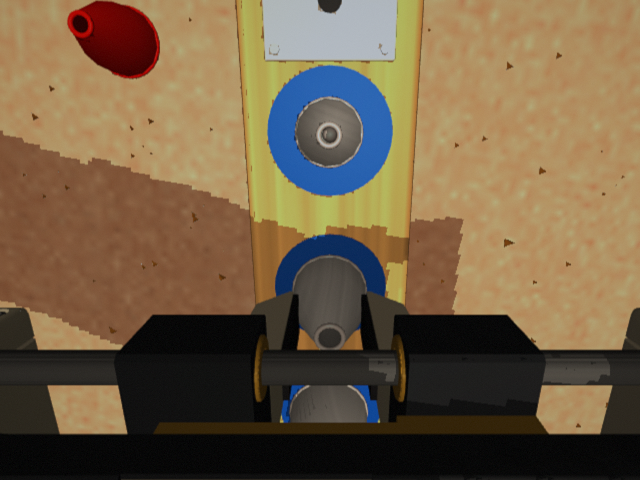

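n1 is centred over post_a at (330,132), and n2 is centred over post_b's mat. Lower 1 mm, release and retreat towards the start side, clear of the top view.

>>> jog_arm(plan=[{"offset": [0, 0, 0.006], "twist": [0, 0, 0], "fingers": -1}, {"offset": [0, 0, 0.006], "twist": [0, 0, 0], "fingers": 0.3}, {"offset": [0, 0, 0.006], "twist": [0, 0, 0], "fingers": 0.3}, {"offset": [0, 0, 0.006], "twist": [0, 0, 0], "fingers": 0.3}, {"offset": [0, 0, 0.006], "twist": [0, 0, 0], "fingers": 0.3}, {"offset": [0, 0, -0.1], "twist": [0, 0, 0], "fingers": 0.3}, {"offset": [0, 0, -0.4], "twist": [0, 0, 0], "fingers": 0.3}, {"offset": [0, 0, -0.8], "twist": [0, 0, 0], "fingers": 0.3}, {"offset": [0, 0, -1], "twist": [0, 0, 0], "fingers": 0.3}, {"offset": [0, -0.5, -1], "twist": [0, 0, 0], "fingers": 0.3}, {"offset": [0, -1, -1], "twist": [0, 0, 0], "fingers": 0.3}, {"offset": [0, -1, -1], "twist": [0, 0, 0], "fingers": 0.3}, {"offset": [0, -1, -1], "twist": [0, 0, 0], "fingers": 0.3}, {"offset": [0, -1, -1], "twist": [0, 0, 0], "fingers": 0.3}])

```text
clock: 26.0
position: [0.4746, -0.0589, 0.1907]
ee_rot: [2.028, 2.398, 0.002]
force: [-0.4, 0.5, 0.4]
width: 0.65
gripper_force: 0.0
```

```bash
python3 -c "
from h import *
save('top','t3.png',(130,330,160,500),2.3)"
```

```text
(no output)
```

View pics/t3.png

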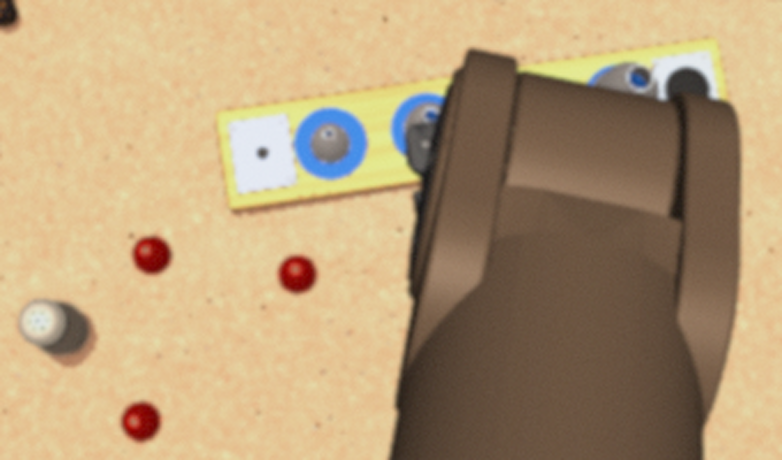

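n1, n2 and n4 are visible on their mats, and the shaker (45,322) and reds are untouched. Swing aside for one clear check.

>>> jog_arm(plan=[{"offset": [0.5, -0.1, 0], "twist": [0, 0, 0], "fingers": 0.3}, {"offset": [1, -0.3, 0], "twist": [0, 0, 0], "fingers": 0.3}, {"offset": [1, -0.4, 0], "twist": [0, 0, 0], "fingers": 0.3}, {"offset": [1, -0.4, 0], "twist": [0, 0, 0], "fingers": 0.3}, {"offset": [1, -0.4, 0], "twist": [0, 0, 0], "fingers": 0.3}])

```text
clock: 26.68
position: [0.3905, 0.0789, 0.1901]
ee_rot: [2.028, 2.398, 0.001]
force: [0.1, 0.3, -0.7]
width: 0.65
gripper_force: 0.0
```

```bash
python3 -c "
from h import *
save('top','t4.png',(130,330,160,500),2.3)"
```

```text
(no output)
```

View pics/t4.png

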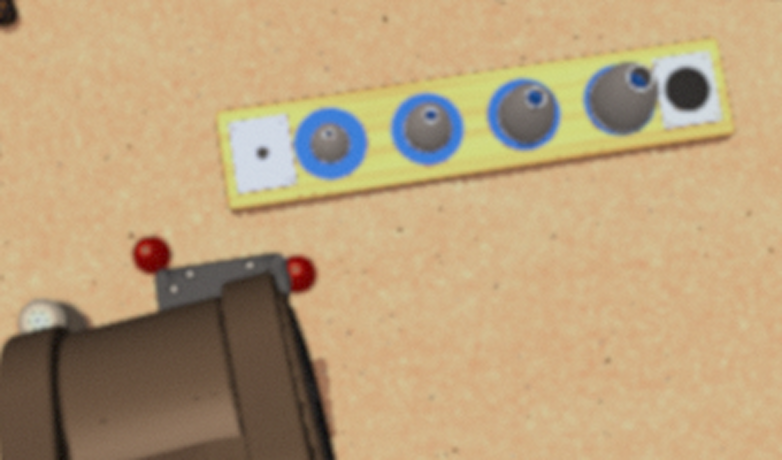

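All four stand centred on their mats in rising order from the small dot to the big dot, at (330,145), (428,128), (525,113) and (622,98).

```bash
python3 -c "
from cell import *
print(sign_off())"
```

```text
the job is handed in; nothing more can be done
None
```

The job is handed in at about 27 s of the 104 s allowed: all four nozzles stand upright over their posts, smallest by the small-dot plate to largest by the big-dot plate, and the shaker and red look-alikes were left alone; the hand-in returned no verdict.

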